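# Block a sign board in its marking jig and hold it against the end fence

### The arm

A 6-joint arm with a two-finger parallel gripper is mounted at the origin on the work surface. World frame = base frame: x ahead of the robot, y to its left, z up, the work surface at z = 0. Lengths are in m, angles in rad, forces in N, time in s.
With the tool pointing down it reaches from about 0.375 to 0.975 m from the base axis. Payload 3.8 kg.
Tool frame: the origin (TCP) lies where the fingers leave the gripper's body, on its centre line; the fingertips stand 73 mm ahead of it and the grasp point (between the pads) lies 54 mm ahead of it (nose_length is the distance from the TCP to the fingertips, in m); z points along the fingers, y is the line along which they close (so a half turn about z gives the same grasp; the last joint's range is limited). The gripper opens to 85 mm and grips with 20 to 120 N. Pads are 22 mm wide; open, the fingers measure 114 mm over their backs; the gripper's body (76 mm by 85 mm) begins 54 mm behind the grasp point. The pads swing forward as they close: fully open they stand 13 mm farther back than shut.
Start: joints at [1.079, 0.264, 1.604, -0, 1.274, -0.037], TCP at [0.297, 0.606, 0.304] pointing down, gripper open.
Joint ranges: [-2.63, 2.63], [-0.94, 2.18], [0.31, 2.57], [-1.31, 4.45], [0, 2.66], [-2.55, 2.55]. Speed limits (rad/s): [2.57, 2.57, 3.14, 3.14, 3.14, 3.14].

### API

Orientations are given as a rotation vector (axis times angle).
In Python, from workcell import read_state, read_camera, calibration, finish_job, look_for, cut_out, tip_of, nose_length gives the robot as it stands.
- The arm moves only by the tool step_arm, never from a script. Its argument "targets" is a list of rows, each a list of 3 entries, a list of its own where there are three numbers: the turn, a rotation vector about the tool's x, y, z in rad, then the shift along the tool's x, y, z in mm, then the finger opening in mm, from 0 to 85.4. In form: [[[ax, ay, az], [x, y, z], grip], ...]. A call has 1 to 5 rows; each row shifts and turns the commanded pose from where the row before left it, along the tool's axes as they then stand; what a row does not reach is not made up. A row lasts 1/12 s, in which the tool goes at most 41.7 mm and 7.16 degrees, less where a joint would pass 70% of its speed; a pose out of reach is approached as far as the arm can. A call with a gripper value outside its range is refused whole. The fingers move at their own pace and stop on an object; "grip_force" is the grip in N (left out, the last holds). Time passes only in rows, so rows that do not move let the fingers close. It gives the time, the measured TCP pose, the force, the opening and the grip force at its end, in the units of the state.
- read_state(): the state, without advancing time (a new reading comes with each control period).
- read_camera(name): name is "scene" or "top"; returns the picture (400x640x3 uint8, red, green, blue); there is no depth.
- calibration(name): a dict with "camera_matrix" (3x3 intrinsics, pixels), "R" (3x3) and "t" (3): a world point X has camera coordinates R X + t. Camera axes: x right, y down, z forward; pixel columns grow to the right and rows downward; lengths in m; the calibration is good to about 2 mm. A picture is of the moment at which its call begins. calibration takes no time and is no camera call.
- finish_job(): hands the job in; it is judged then, once.
Trained networks look in the newest picture that a camera, given by its name, has taken for a name from the list of things; names that differ only in an ending like _2 or _b are one class to them, and where a whole thing is asked for, a point or a joint stands for the part that bears it (a point fixed in the world has none). Each returns a list of dicts, best first, with "score" (0 to 1); they miss things now and then, are a little off and sometimes report something else, mostly with a low value. They report only what shows in the picture. A call takes as long as a camera call.
- look_for(camera, query): "extent" ([left, top, right, bottom] in pixels, round what is visible of it).
- cut_out(camera, query): "region" (400x640 bool, what is visible of it) and "extent" ([left, top, right, bottom] in pixels, round what is visible of it).
- tip_of(camera, query): "at" ([row, column] in pixels: a listed point, or the origin of a listed thing).
The state is a dict: "time": time; "q": joint angles; "joint_vel": joint speeds; "joint_torque": joint torques, N m; "tool_pos": TCP position; "tcp_rot": TCP orientation; "wrist_force": force on the tool from outside, world axes, zero at the start; "torque": the same for the moment, N m; "width": opening from 0.0 (shut) to 1.0 (fully open); "grip_force": force on a finger pad.
Only numpy, scipy, OpenCV 4.12 (cv2) and the standard library are available. Lean on these libraries where they do the work, as an engineer would, in place of code of your own. Each camera call takes 0.05 s, during which the arm holds its last target. There are 200 camera calls.

### The job

Get the white board ready for stencilling: stand the small aluminium spacer block upright, all the way down, in the gap between the white board and the wooden side stops, at the stop where the gap is wide enough for it, and let go of it. Then slide the white board away from you along the jig until its end lies flush against the steel end fence, and finish while still pressing it there with the fingers, firmly and steadily but without ramming it. Leave the other things on the bench alone.

Things in the scene. Friction and masses are not known exactly. Their poses are not given: they have to be found in the camera images.
- jig: Fixed marking jig: plywood board, top at z = 12 mm (origin on the bench). x runs from the open near end to the fence. In its frame (mm): board x -115..105, y -85..95; 20 high steel rail on it, x -45..85, inner face y = -36, outer -54; fence face x = 85; two side stops, outer faces y = 80, one centred at x = -12.5, one at 39.5. The near end x < -45 is free. Place and yaw vary.
- fence: Dark steel end fence of the jig, 14 x 170 x 20 mm, fixed and rigid, across the jig's far end. Origin: middle of its inner face's lower edge, on the jig board (x = 85 mm in the jig's frame); axes as the jig's; the inner face looks to -x.
- plate: Loose white wooden board, 130 (x) x 70 x 18 mm, 0.14 to 0.28 kg, lying on the jig board between rail and side stops, about 1 mm from the rail; its far end starts 10 to 22 mm short of the fence. Origin: centre of its underside. Flush with the fence, its origin is at x = 20 mm in the jig's frame. A push of up to 6 N may go into friction; press it home with about 15 N.
- spacer: Loose aluminium block, 60 g, 36 long (x) x 12 thick (y) x 50 mm tall, edges rounded 2 mm, standing on the bench left or right of the jig, its x within 1 rad of the robot's. Origin: centre of its underside. In the gap it stands on the jig board, long side along the gap, and 32 mm of it rise above the white board.
- thin_stop: The narrower wooden side stop, 50 (x) x 30 (y) x 18 mm high, fixed; the nearer or the farther of the two. Origin: middle of its outer face's lower edge, on the jig board; axes as the jig's; inner face at y = -30 mm. From there to the white board is the wide gap, 14 to 15 mm: the spacer fits. Mid-gap is at y = -37 mm (43 mm in the jig's frame).
- thick_stop: The wider wooden side stop, 50 (x) x 39 (y) x 18 mm high, fixed, origin and axes as the narrower one's, inner face at y = -39 mm. The gap from it to the white board is only 5 to 6 mm: the spacer does not fit. The two stops are 2 mm apart along x.
- ink_jar: Bystander: square black ink jar 56 x 56 mm, 52 mm high with its neck, origin under its centre; it stands on the side of the jig where the spacer does not.
- notepad: Bystander: pad of notes 76 x 76 x 16 mm, right of the jig, origin under its centre.
- stamp: Bystander: wooden hand stamp, 70 x 30 mm foot, 58 mm high, left of the jig, origin under its centre.
- phone: Bystander: black phone 150 x 72 x 9 mm, beyond the jig, origin under its centre.
- pencil: Bystander: flat red carpenter's pencil, 160 mm long, 14 mm wide, 8 mm high, at the right, origin under its centre.
- canteen: Bystander: green canteen 85 x 130 mm, 200 mm high, far left, origin under its centre.

How it is judged:
On the way:
1. the spacer stands fully down in the wide gap, let go (x of spacer in the frame of thin_stop between -0.02 and 0.02 m and y of spacer in the frame of thin_stop between -0.042 and -0.033 m and z of spacer in the frame of thin_stop between -0.003 and 0.003 m and angle between the x axis of spacer and the x axis of thin_stop, either way round below 0.15 rad and angle between spacer's own z axis and vertical below 0.12 rad and contact force between each of the arm, the fingers and spacer below 0.3 N), for 0.2 s.
At the end, for the whole second after the job is handed in: Spacer upright, untouched, on the jig board in the gap at the narrower stop (within 20 mm along it, 3 mm in height). White board flat, at rest, within 2.2 mm of flush and 0.025 rad of square to the fence, pressed by the fingers with over 3 N and pressing on the fence with over 2 N (all of step 1 and x of plate in the frame of jig above 0.0178 m and y of plate in the frame of jig between -0.005 and 0.006 m and angle between the x axis of plate and the x axis of jig, either way round below 0.025 rad and z of plate in the frame of jig below 0.0145 m and angle between plate's own z axis and vertical below 0.03 rad and contact force between plate and fence above 2 N and contact force between the fingers and plate above 3 N and linear speed of each of plate, spacer below 0.01 m/s); the arm keeps its last pose, push and grip.
It fails at once if a bystander is moved more than 3 cm or knocked over (distance of any of ink_jar, notepad, stamp, phone, pencil, canteen from where it was at the start of the episode above 0.03 m or angle between any of ink_jar, notepad, stamp, phone, pencil, canteen's own z axis and vertical above 0.4 rad).
It fails at once if the white board is rammed against the fence with more than 70 N (contact force between plate and fence above 70 N).
It also fails if it takes over 58 s, if anything falls off the work surface, if the arm or the gripper's body presses on something with over 40 N, if the wrist force passes 120 N, or if a joint passes its speed limit or range.

## Working session

There is one attempt and no reset: what is moved stays moved. The work goes in short steps, Python scripts to look and compute and a tool call to move; the robot and the scene stay as the last step left them, time stands still between calls to the robot, and variables do not carry over. Pictures are saved under pics/ and viewed, at most 10 in all, crops included, and the job is handed in when it is done.

Besides the shell and the picture viewer there is one more tool, called by a JSON object that holds its "op" and its "data". step_arm: Moves the arm, as the interface text tells. Its arguments: {"type":"object","properties":{"targets":{"type":"array","items":{"type":"array"}},"grip_force":{"type":"number"}},"required":["targets"]}

```bash
mkdir -p pics; ls; python3 - <<'E'
from workcell import *
import cv2
s=read_state();print({k:(v if not hasattr(v,'round') else v) for k,v in s.items()}, nose_length)
for c in("scene","top"):
    im=read_camera(c);cv2.imwrite(f"pics/{c}0.png",im[:,:,::-1]);k=calibration(c);print(c,k)
    for n in["jig","fence","plate","spacer","thin_stop","thick_stop","ink_jar"]:
        r=cut_out(c,n);t=tip_of(c,n)
        print(n,[(round(d["score"],2),d["extent"],int(d["region"].sum())) for d in r[:2]],[(round(d["score"],2),d["at"]) for d in t[:2]])
E
```

```text
pics
{'time': 0.0, 'q': array([ 1.07909506e+00,  2.64757626e-01,  1.60540247e+00, -7.18512280e-06,
        1.27367902e+00, -3.69197467e-02]), 'joint_vel': array([-0.00068123,  0.00061074, -0.00010867, -0.00121127, -0.00202409,
       -0.00144141]), 'joint_torque': array([ 5.52282727e-04, -5.15117884e+01, -3.67305851e+01,  7.46442311e-05,
        1.31824269e-02,  1.61514441e-05]), 'tool_pos': array([0.29624803, 0.60587584, 0.30254345]), 'tcp_rot': array([-0.70809432, -3.06015519,  0.00340837]), 'wrist_force': array([-0.26250736,  0.60253088,  0.27681996]), 'torque': array([-0.01997906, -0.03995239, -0.03106147]), 'grip_force': 0.0, 'width': 0.999421817049591} 0.0726
scene {'camera_matrix': array([[381.25823536,   0.        , 317.5912221 ],
       [  0.        , 381.25823536, 197.42107815],
       [  0.        ,   0.        ,   1.        ]]), 'R': array([[ 0.4847252 ,  0.87452915,  0.0155002 ],
       [ 0.46575249, -0.24307161, -0.8508765 ],
       [-0.74034864,  0.41966053, -0.52513706]]), 't': array([-0.33557393, -0.23551709,  1.66795941])}
jig [(0.72, [281.4, 180.1, 350.6, 223.6], 1
[... 911 characters left out ...]
.0090083 ],
       [-0.99678265, -0.02012686, -0.07758387],
       [ 0.0777473 , -0.00746752, -0.99694513]]), 't': array([0.03278075, 0.6167541 , 1.04976958])}
jig [(0.5, [298.4, 179.3, 337.7, 227.7], 1263)] [(0.97, [207.7, 315.2])]
fence [(0.7, [300.6, 162.6, 358.8, 182.3], 374)] [(0.86, [176.7, 326.5]), (0.17, [201.0, 318.7])]
plate [(0.93, [299.2, 179.5, 334.7, 229.8], 1152)] [(0.94, [201.8, 317.6])]
spacer [] [(0.63, [234.7, 234.4])]
thin_stop [(0.56, [289.0, 193.8, 301.6, 209.9], 194)] [(0.53, [199.7, 290.1])]
thick_stop [(0.52, [291.1, 175.6, 308.0, 193.9], 276)] [(0.57, [182.5, 292.9])]
ink_jar [(0.92, [427.2, 247.5, 451.0, 274.5], 486)] [(0.88, [259.7, 439.2]), (0.6, [177.1, 327.3])]
```

```bash
python3 - <<'E'
import cv2
t=cv2.imread("pics/top0.png");cv2.imwrite("pics/t1.png",cv2.resize(t[140:290,200:400],None,fx=4,fy=4,interpolation=cv2.INTER_CUBIC))
E
```

```text
(no output)
```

View pics/t1.png

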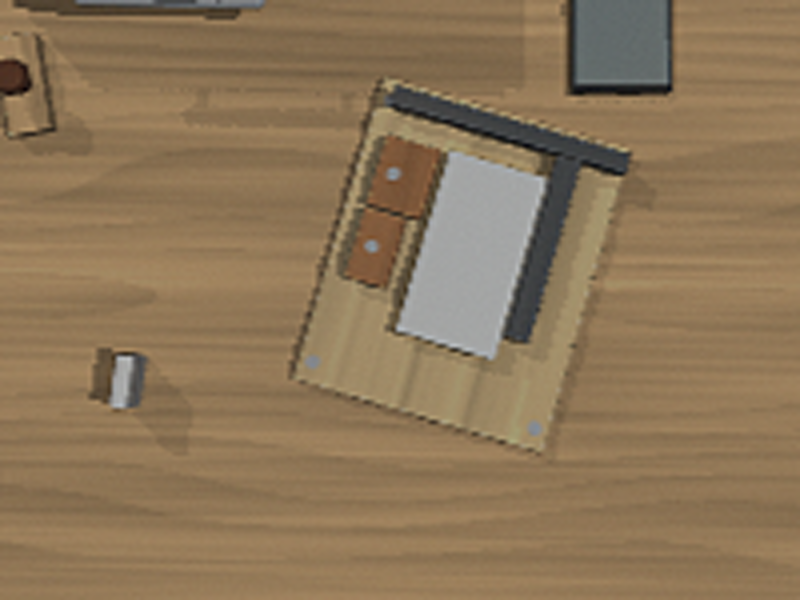

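View pics/scene0.png

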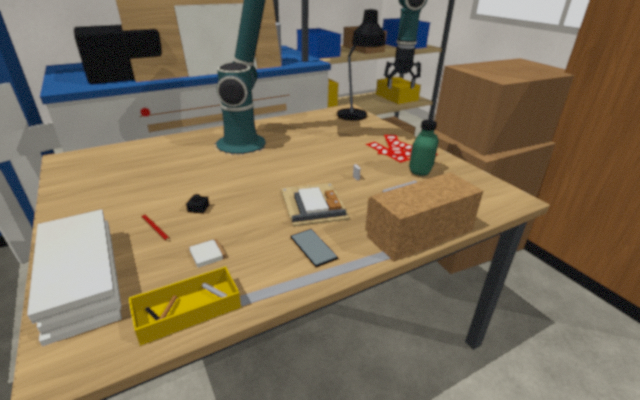

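View pics/top0.png

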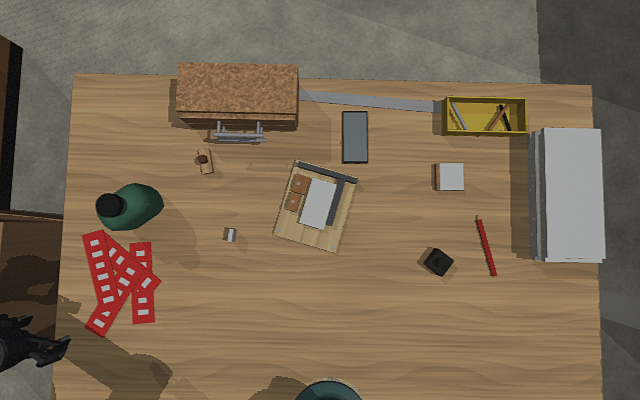

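The top picture shows the jig with board at about (300-335, 179-230) px. The nearer stop, at (293, 201), is the narrow one. The spacer is at about (230, 235). I'll zoom in on the spacer in both cameras and on the jig.

```bash
python3 - <<'E'
import cv2,numpy as np
t=cv2.imread("pics/top0.png");s=cv2.imread("pics/scene0.png")
f=lambda i,r,c,h,w,k:cv2.resize(i[r:r+h,c:c+w],None,fx=k,fy=k,interpolation=cv2.INTER_NEAREST)
a=f(t,222,216,25,25,12);b=f(s,158,345,25,25,12)
c=f(s,178,272,50,100,6)
o=np.zeros((600,600,3),np.uint8);o[:300,:300]=a;o[:300,300:]=b;o[300:]=c[:300]
cv2.imwrite("pics/z.png",o)
E
```

```text
(no output)
```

View pics/z.png

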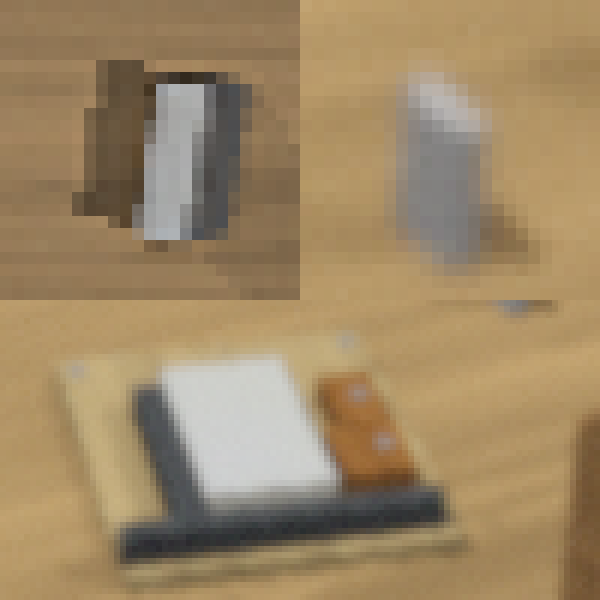

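```bash
cat >h.py <<'E'
import cv2,numpy as np
from workcell import *
from scipy.optimize import least_squares
from scipy.spatial.transform import Rotation as Ro
def proj(c,X):
    k=calibration(c);p=(np.atleast_2d(X)@k["R"].T+k["t"])@k["camera_matrix"].T
    return p[:,:2]/p[:,2:]
def ray(c,u,v,z):
    k=calibration(c);C=-k["R"].T@k["t"]
    d=k["R"].T@np.linalg.solve(k["camera_matrix"],[u,v,1]);return C+d*(z-C[2])/d[2]
def rect(im,c,z,x0,y0,w,h,s=.0005):
    "rectified: row r -> x=x0+h-r*s ; col -> y=y0+w-col*s"
    k=calibration(c);H=k["camera_matrix"]@np.c_[k["R"][:,:2],k["R"][:,2]*z+k["t"]]
    A=np.array([[0,-s,x0+h],[-s,0,y0+w],[0,0,1]])
    return cv2.warpPerspective(im,H@A,(int(w/s),int(h/s)),flags=cv2.INTER_CUBIC|cv2.WARP_INVERSE_MAP)
E
python3 - <<'E'
from h import *
im=cv2.imread("pics/top0.png")
x0,y0,w,h=.4,-.1,.5,.35
def box(z,f,lo,hi,near=None):
    r=rect(im,"top",z,x0,y0,w,h).astype(int);m=f(r).astype(np.uint8)
    n,l,st,ce=cv2.connectedComponentsWithStats(m)
    for i in range(1,n):
        a=st[i,4]*.25e-6*1e6
        if lo<a<hi:
            c=cv2.findContours((l==i).astype(np.uint8),0,2)[0][0]
            q=cv2.minAreaRect(c);b=cv2.boxPoints(q)
            print(z,"area",a,"c",[round(x0+h-ce[i,1]*.0005,4),round(y0+w-ce[i,0]*.0005,4)],"size",np.round(np.array(q[1])*.5,1),q[2])
            print(np.round([[x0+h-p[1]*.0005,y0+w-p[0]*.0005] for p in b],4).tolist())
gr=lambda r:(r.max(2)-r.min(2)<35)
box(.030,lambda r:gr(r)&(r.min(2)>135),4000,14000)
box(.050,lambda r:gr(r)&(r.min(2)>130),200,1000)
box(.032,lambda r:gr(r)&(r.max(2)<95),1500,9000)
box(.030,lambda r:(r[...,2]-r[...,0]>60)&(r[...,2]<190)&(r[...,1]<115),500,5000)
E
```

```text
0.03 area 8770.749999999998 c [np.float64(0.5866), np.float64(0.0396)] size [ 69.9 129.9] 15.59796142578125
[[0.5333999991416931, 0.09070000052452087], [0.6585000157356262, 0.055799998342990875], [0.6396999955177307, -0.011599999852478504], [0.5145999789237976, 0.023399999365210533]]
0.05 area 345.5 c [np.float64(0.496), np.float64(0.2714)] size [11.4 34.3] 5.52754020690918
[[0.47929999232292175, 0.27889999747276306], [0.5134999752044678, 0.27559998631477356], [0.5123999714851379, 0.26420000195503235], [0.4781999886035919, 0.26750001311302185]]
0.032 area 5335.749999999999 c [np.float64(0.6347), np.float64(0.005)] size [173.8 147.3] 15.18583869934082
[[0.5613999962806702, 0.13670000433921814], [0.703499972820282, 0.0982000008225441], [0.6578999757766724, -0.06960000097751617], [0.5157999992370605, -0.03099999949336052]]
0.03 area 1616.4999999999998 c [np.float64(0.639), np.float64(0.0869)] size [38.  49.5] 14.995079040527344
[[0.620199978351593, 0.11240000277757645], [0.6679999828338623, 0.09960000216960907], [0.6582000255584717, 0.06289999932050705], [0.6104000210762024, 0.07569999992847443]]
0.03 area 1157.2499999999998 c [np.float64(0.59), np.float64(0.1058)] size [28.5 49.5] 15.52410888671875
[[0.5697000026702881, 0.12610000371932983], [0.6173999905586243, 0.11289999634027481], [0.6097000241279602, 0.08540000021457672], [0.5620999932289124, 0.09860000014305115]]
```

```bash
cat >>h.py <<'E'
YAW=-.267;O=np.array([.5849,.0394])
J=lambda x,y:O+Ro.from_euler('z',YAW).as_matrix()[:2,:2]@[x,y]
def go(x,y,ztip,yaw):
    "print move from the present pose: tool x along/against yaw dir, z down, tips at ztip"
    s=read_state();R=Ro.from_rotvec(s["tcp_rot"]);p=s["tool_pos"]
    best=None
    for f in(0,np.pi):
        T=Ro.from_euler('z',yaw+f)*Ro.from_euler('x',np.pi)
        r=(R.inv()*T).as_rotvec()
        if best is None or np.linalg.norm(r)<np.linalg.norm(best):best=r;BT=T
    d=np.array([x,y,ztip+.0726])-p
    print("t",s["time"],"pos",p.round(4),"turn",best.round(4),"deg",np.degrees(best).round(1),"shift now-axes mm",(R.inv().apply(d)*1000).round(1),"new-axes",(BT.inv().apply(d)*1000).round(1),"q6",s["q"][5].round(2))
E
python3 -c "
from h import *
print(Ro.from_rotvec(read_state()['tcp_rot']).as_matrix().round(2))
go(.496,.2714,.10,-.097)"
```

```text
[[-0.9   0.44  0.  ]
 [ 0.44  0.9   0.  ]
 [ 0.    0.   -1.  ]]
t 1.5 pos [0.2965 0.6064 0.3039] turn [ 0.     -0.     -0.3578] deg [  0.   -0.  -20.5] shift now-axes mm [-326.4 -213.3  131.3] new-axes [-231.  -314.1  131.3] q6 -0.04
```

{"op": "step_arm", "data": {"targets": [[[0,0,-0.0895],[0,0,0],60],[[0,0,-0.0895],[0,0,0],60],[[0,0,-0.0895],[0,0,0],60],[[0,0,-0.0895],[0,0,0],60],[[0,0,0],[-23,-31,0],60]]}}

```text
time: 1.92
tool_pos: [0.3138, 0.5771, 0.3037]
tcp_rot: [-0.139, -3.137, -0.006]
wrist_force: [1.0, -0.2, 0.7]
width: 0.705
grip_force: 0.0
```

{"op": "step_arm", "data": {"targets": [[[0,0,0],[-23,-31,0],60],[[0,0,0],[-23,-31,0],60],[[0,0,0],[-23,-31,0],60],[[0,0,0],[-23,-31,0],60],[[0,0,0],[-23,-31,0],60]]}}

```text
time: 2.33
tool_pos: [0.4165, 0.4063, 0.3041]
tcp_rot: [0.151, 3.138, 0.0]
wrist_force: [0.7, -0.5, -0.2]
width: 0.703
grip_force: 0.0
```

{"op": "step_arm", "data": {"targets": [[[0,0,0],[-23,-31,10],60],[[0,0,0],[-23,-31,30],60],[[0,0,0],[-23,-31,30],60],[[0,0,0],[-23,-31,30],60],[[0,0,0],[0,0,30],60]]}}

```text
time: 2.75
tool_pos: [0.4899, 0.2863, 0.1876]
tcp_rot: [0.158, 3.133, -0.001]
wrist_force: [0.2, 1.2, 0.7]
width: 0.702
grip_force: 0.0
```

```bash
python3 -c "
from h import *
go(.496,.2714,.021,-.097)"
```

```text
t 2.75 pos [0.4899 0.2863 0.1876] turn [-0.0002  0.0043 -0.0035] deg [-0.   0.2 -0.2] shift now-axes mm [ -7.1 -14.2  94.1] new-axes [ -7.5 -14.2  94. ] q6 -0.98
```

{"op": "step_arm", "data": {"targets": [[[0,0,0],[0,0,0],60],[[0,0,0],[0,0,0],60]]}}

```text
time: 2.92
tool_pos: [0.4855, 0.2893, 0.1855]
tcp_rot: [-0.154, -3.134, 0.003]
wrist_force: [-0.4, -0.4, 0.6]
width: 0.704
grip_force: 0.0
```

```bash
python3 -c "
from h import *
go(.496,.2714,.021,-.097)"
```

```text
t 2.9167 pos [0.4855 0.2893 0.1855] turn [-0.0023 -0.0042 -0.001 ] deg [-0.1 -0.2 -0.1] shift now-axes mm [-12.6 -16.6  91.9] new-axes [-12.2 -16.8  91.9] q6 -0.98
```

{"op": "step_arm", "data": {"targets": [[[0,0,0],[-12.4,-16.7,0],60],[[0,0,0],[0,0,10],60],[[0,0,0],[0,0,10],60],[[0,0,0],[0,0,5],60],[[0,0,0],[0,0,0],60]]}}

```text
time: 3.33
tool_pos: [0.4961, 0.273, 0.1611]
tcp_rot: [-0.15, -3.136, 0.001]
wrist_force: [-0.0, -0.3, 0.2]
width: 0.705
grip_force: 0.0
```

```bash
python3 -c "
from h import *
go(.496,.2714,.021,-.097)
im=read_camera('top');cv2.imwrite('pics/a.png',cv2.resize(im[190:270,190:290,::-1],None,fx=7,fy=7,interpolation=2))
for i in range(3): read_camera('top'); print(read_state()['tool_pos'])"
```

```text
t 3.3333 pos [0.4961 0.273  0.1611] turn [-0.0009 -0.0021  0.0013] deg [-0.1 -0.1  0.1] shift now-axes mm [-0.2 -1.6 67.5] new-axes [-0.1 -1.6 67.5] q6 -1.02
[0.49677575 0.27312881 0.16200505]
[0.49708684 0.27315177 0.16235002]
[0.49732578 0.27309217 0.16255556]
```

View pics/a.png

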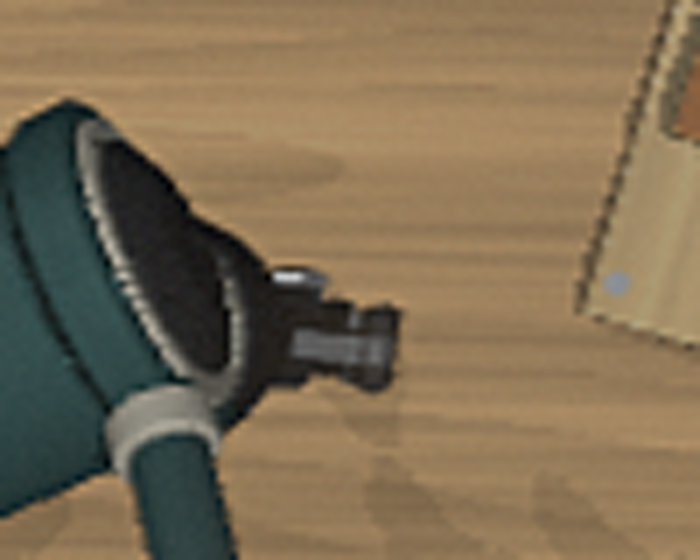

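The picture shows the gripper over the spacer and hiding it, with one finger at about (243, 238) px. The pose agrees with the measurement, so I'll descend and grip.

{"op": "step_arm", "data": {"targets": [[[0,0,0],[0.5,-1.7,20],60],[[0,0,0],[0,0,20],60],[[0,0,0],[0,0,18],60],[[0,0,0],[0,0,11],60],[[0,0,0],[0,0,0],60]]}}

```text
time: 3.95
tool_pos: [0.495, 0.2701, 0.0907]
tcp_rot: [-0.151, -3.134, 0.004]
wrist_force: [-1.2, 0.2, -0.2]
width: 0.701
grip_force: 0.0
```

{"op": "step_arm", "data": {"targets": [[[0,0,0],[0,0,0],5],[[0,0,0],[0,0,0],5],[[0,0,0],[0,0,0],5],[[0,0,0],[0,0,0],5],[[0,0,0],[0,0,0],5]], "grip_force": 40}}

```text
time: 4.37
tool_pos: [0.4977, 0.2713, 0.0946]
tcp_rot: [0.152, 3.135, 0.002]
wrist_force: [0.0, -0.3, 5.0]
width: 0.134
grip_force: 40.4
```

{"op": "step_arm", "data": {"targets": [[[0,0,0],[0,0,0],5],[[0,0,0],[0,0,0],5],[[0,0,0],[0,0,0],5],[[0,0,0],[0,0,0],5]]}}

```text
time: 4.7
tool_pos: [0.4978, 0.2713, 0.0946]
tcp_rot: [0.152, 3.136, 0.002]
wrist_force: [-0.6, -0.2, 6.2]
width: 0.133
grip_force: 40.6
```

```bash
python3 -c "
from h import *
print(J(-.0125,.043),read_state()['width']*85.4)
go(.496,.2714,.021,-.097)
"
```

```text
[0.58418799 0.08417436] 11.376782985473051
t 4.7 pos [0.4978 0.2713 0.0946] turn [0.0014 0.0023 0.0002] deg [0.1 0.1 0. ] shift now-axes mm [ 1.8 -0.1  1. ] new-axes [ 1.8 -0.1  1. ] q6 -1.02
```

{"op": "step_arm", "data": {"targets": [[[0,0,0],[0,0,-15],5],[[0,0,0],[0,0,-30],5],[[0,0,0],[0,0,-35],5],[[0,0,0.085],[0,0,-15],5],[[0,0,0.085],[0,0,0],5]]}}

```text
time: 5.12
tool_pos: [0.4994, 0.2721, 0.1934]
tcp_rot: [0.423, 3.106, 0.008]
wrist_force: [0.6, 0.1, -0.5]
width: 0.132
grip_force: 39.7
```

```bash
python3 -c "
from h import *
print(read_state()['width']*85.4)
go(.586,.0842,.13,-.267)
"
```

```text
11.234395855731158
t 5.1167 pos [0.4994 0.2721 0.1934] turn [ 0.0059  0.0067 -0.0038] deg [ 0.3  0.4 -0.2] shift now-axes mm [-133.8 -157.8   -9.2] new-axes [-133.1 -158.4   -9.2] q6 -0.84
```

{"op": "step_arm", "data": {"targets": [[[0,0,0],[-15,-18,-6],5],[[0,0,0],[-22,-26,0],5],[[0,0,0],[-22,-26,0],5],[[0,0,0],[-22,-26,0],5],[[0,0,0],[-22,-26,0],5]]}}

```text
time: 5.53
tool_pos: [0.5639, 0.1246, 0.1941]
tcp_rot: [-0.417, -3.113, 0.0]
wrist_force: [0.9, 0.1, -0.7]
width: 0.131
grip_force: 39.7
```

{"op": "step_arm", "data": {"targets": [[[0,0,0],[-20,-24,0],5],[[0,0,0],[-10,-12,0],5],[[0,0,0],[0,0,0],5],[[0,0,0],[0,0,0],5]]}}

```text
time: 5.87
tool_pos: [0.5832, 0.0825, 0.1938]
tcp_rot: [-0.421, -3.112, -0.0]
wrist_force: [-0.5, 0.9, -0.7]
width: 0.134
grip_force: 39.7
```

```bash
python3 -c "
from h import *
go(.586,.0842,.09,-.267)
for c in ('top','scene'):
    im=read_camera(c);r,q=(160,260) if c=='top' else (150,270)
    cv2.imwrite(f'pics/b{c}.png',cv2.resize(im[r:r+80,q:q+100,::-1],None,fx=6,fy=6,interpolation=2))
a=cv2.imread('pics/btop.png');b=cv2.imread('pics/bscene.png');cv2.imwrite('pics/b.png',cv2.resize(np.vstack([a[:,:],b]),(480,600*960//1200)) if 0 else np.hstack([cv2.resize(a,(400,320)),cv2.resize(b,(400,320))]))
"
```

```text
t 5.8667 pos [0.5832 0.0825 0.1938] turn [ 0.     -0.0011 -0.0021] deg [ 0.  -0.1 -0.1] shift now-axes mm [-2.3  2.4 31.2] new-axes [-2.2  2.4 31.2] q6 -1.2
```

View pics/b.png

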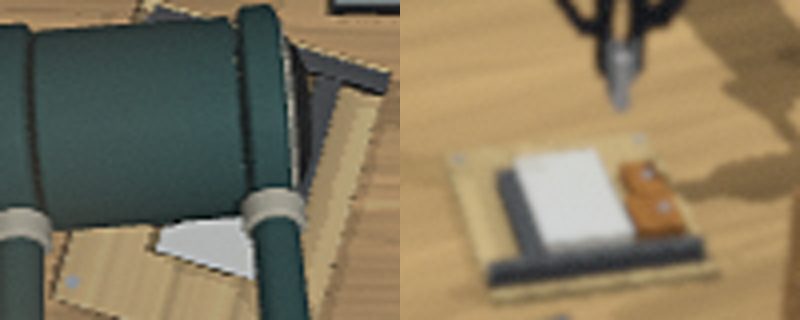

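{"op": "step_arm", "data": {"targets": [[[0,0,0],[-2.2,2.4,15],5],[[0,0,0],[0,0,20],5],[[0,0,0],[0,0,15],5],[[0,0,0],[0,0,10],5],[[0,0,0],[0,0,0],5]]}}

```text
time: 6.38
tool_pos: [0.5837, 0.086, 0.1313]
tcp_rot: [-0.415, -3.109, 0.002]
wrist_force: [-1.0, 0.3, 0.3]
width: 0.133
grip_force: 39.7
```

```bash
python3 - <<'E'
from h import *
s=cv2.imread("pics/scene0.png")
x0,y0,w,h=.45,-.1,.3,.3
r=rect(s,"scene",.030,x0,y0,w,h).astype(int)
for nm,m in(("white",(r.min(2)>170)),("stops",(r[...,2]-r[...,0]>95)&(r[...,1]<140))):
    n,l,st,ce=cv2.connectedComponentsWithStats(m.astype(np.uint8))
    i=1+np.argmax(st[1:,4]);c=cv2.findContours((l==i).astype(np.uint8),0,2)[0][0]
    q=cv2.minAreaRect(c);print(nm,st[i,4]*.25,[round(x0+h-ce[i,1]*.0005,4),round(y0+w-ce[i,0]*.0005,4)],np.array(q[1])*.5,q[2])
    print(np.round([[x0+h-p[1]*.0005,y0+w-p[0]*.0005] for p in cv2.boxPoints(q)],4).tolist())
go(.586,.0842,.0565,-.267)
im=read_camera("scene")[:,:,::-1].copy()
st=read_state();p=st["tool_pos"];ex=np.array([np.cos(YAW),np.sin(YAW),0]);ey=np.array([-ex[1],ex[0],0])
b=np.array([p[0],p[1],p[2]-.0946])-.0018*ex
k=8;Z=cv2.resize(im[140:212,290:365],None,fx=k,fy=k,interpolation=cv2.INTER_CUBIC)
def pl(P,col):
    u=((proj("scene",P)-[290,140]+.5)*k-.5).round().astype(int);cv2.polylines(Z,[u.reshape(-1,1,2)],True,col,1)
for z in(0,.05): pl([b+a*ex*.018+c*ey*.006+[0,0,z] for a,c in((1,1),(1,-1),(-1,-1),(-1,1))],(0,0,255))
for q in([[-.0375,.05],[.0125,.05],[.0125,.08],[-.0375,.08]],[[.0145,.041],[.0645,.041],[.0645,.08],[.0145,.08]],[[-.0634,-.0344],[.0666,-.0344],[.0666,.0356],[-.0634,.0356]]):
    pl([np.r_[J(*v),.03] for v in q],(255,0,0))
cv2.imwrite("pics/c.png",Z)
E
```

```text
white 9041.0 [np.float64(0.5849), np.float64(0.0393)] [ 69.79548645 134.88217163] 16.189205169677734
[[0.5303000211715698, 0.09149999916553497], [0.6597999930381775, 0.05389999970793724], [0.6403999924659729, -0.013100000098347664], [0.5108000040054321, 0.02449999935925007]]
stops 1450.75 [np.float64(0.6229), np.float64(0.0897)] [33.37535095 94.00122833] 15.164459228515625
[[0.5735999941825867, 0.12110000103712082], [0.6643999814987183, 0.09650000184774399], [0.6556000113487244, 0.06430000066757202], [0.5648999810218811, 0.08889999985694885]]
t 6.3833 pos [0.5837 0.086  0.1313] turn [-0.0018 -0.0051  0.0019] deg [-0.1 -0.3  0.1] shift now-axes mm [-2.7 -1.2  2.2] new-axes [-2.7 -1.2  2.2] q6 -1.2
```

View pics/c.png

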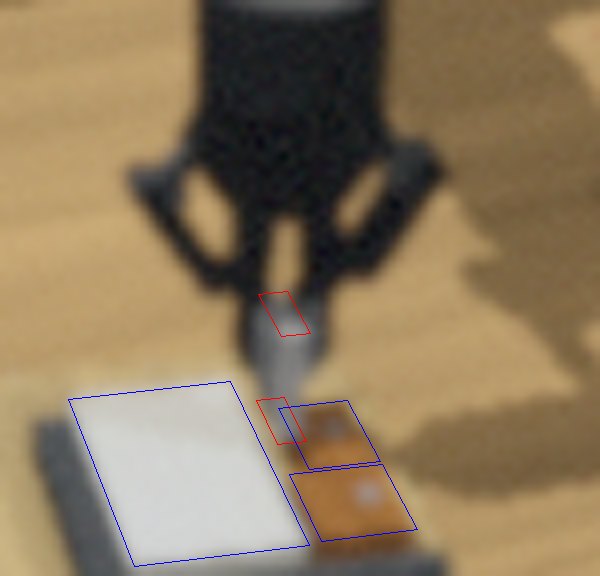

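The overlay shows the predicted board and stop outlines (blue) on the real edges. The spacer foot (red, about (323, 191) px) sits over the gap. I'll average the settled pose next.

```bash
cat >>h.py <<'E'
def avg(n=6):
    P=[];W=[]
    for i in range(n):
        read_camera("scene");s=read_state();P.append(s["tool_pos"]);W.append(s["wrist_force"])
    p=np.mean(P,0);R=Ro.from_euler('z',-YAW).as_matrix()[:2,:2]
    print("t",s["time"],"pos",p.round(4),"sd",np.std(P,0).round(4),"jig mm",((R@(p[:2]-O))*1000).round(2),"F jig",np.r_[R@np.mean(W,0)[:2],np.mean(W,0)[2]].round(1),"w",round(s["width"]*85.4,1),"rot",s["tcp_rot"].round(3))
E
python3 -c "
from h import *
avg()"
```

```text
t 6.7333 pos [0.5866 0.0855 0.1351] sd [0.0005 0.0002 0.0006] jig mm [-10.49  44.95] F jig [ 0.2  0.  -0.2] w 11.5 rot [4.170e-01 3.112e+00 1.000e-03]
```

{"op": "step_arm", "data": {"targets": [[[0,0,0],[0,-1.8,0],5],[[0,0,0],[0,0,3],5],[[0,0,0],[0,0,4],5],[[0,0,0],[0,0,4],5],[[0,0,0],[0,0,3],5]]}}

```text
time: 7.15
tool_pos: [0.5853, 0.0832, 0.1194]
tcp_rot: [-0.418, -3.113, 0.0]
wrist_force: [-0.4, 0.7, -1.1]
width: 0.131
grip_force: 39.7
```

```bash
python3 -c "
from h import *
avg()"
```

```text
t 7.45 pos [0.5853 0.0833 0.1195] sd [0.0004 0.0001 0.0005] jig mm [-11.21  42.41] F jig [-0.1 -0.  -0.2] w 11.6 rot [0.418 3.114 0.   ]
```

{"op": "step_arm", "data": {"targets": [[[0,0,0],[0,0.4,3],5],[[0,0,0],[0,0,3],5],[[0,0,0],[0,0,3],5],[[0,0,0],[0,0,2],5],[[0,0,0],[0,0,0],5]]}}

```text
time: 7.87
tool_pos: [0.5852, 0.0837, 0.1084]
tcp_rot: [-0.418, -3.112, 0.0]
wrist_force: [-0.1, 0.1, 0.4]
width: 0.134
grip_force: 39.7
```

```bash
python3 -c "
from h import *
avg()"
```

```text
t 8.1667 pos [0.5857 0.0837 0.1091] sd [0.0002 0.     0.0003] jig mm [-10.9   42.95] F jig [-0.1  0.2 -0.7] w 11.4 rot [0.418 3.113 0.   ]
```

{"op": "step_arm", "data": {"targets": [[[0,0,0],[0,0,1.5],5],[[0,0,0],[0,0,1.3],5],[[0,0,0],[0,0,0],5],[[0,0,0],[0,0,0],5]]}}

```text
time: 8.5
tool_pos: [0.586, 0.0837, 0.1067]
tcp_rot: [0.418, 3.113, 0.0]
wrist_force: [-0.6, 0.9, 1.2]
width: 0.136
grip_force: 40.0
```

```bash
python3 -c "
from h import *
avg()"
```

```text
t 8.8 pos [0.586  0.0837 0.1067] sd [0. 0. 0.] jig mm [-10.67  43.05] F jig [-0.5  0.2  2.3] w 11.2 rot [0.418 3.113 0.   ]
```

{"op": "step_arm", "data": {"targets": [[[0,0,0],[0,0,0],20],[[0,0,0],[0,0,0],30],[[0,0,0],[0,0,0],40],[[0,0,0],[0,0,0],40],[[0,0,0],[0,0,0],40]]}}

```text
time: 9.22
tool_pos: [0.5856, 0.0837, 0.1061]
tcp_rot: [-0.418, -3.113, 0.0]
wrist_force: [-0.7, 1.1, 0.1]
width: 0.468
grip_force: 0.0
```

{"op": "step_arm", "data": {"targets": [[[0,0,0],[0,0,-10],40],[[0,0,0],[0,0,-20],40],[[0,0,0],[0,0,-30],40],[[0,0,0],[0,0,-30],40],[[0,0,0],[0,0,-10],40]]}}

```text
time: 9.63
tool_pos: [0.5883, 0.084, 0.2122]
tcp_rot: [0.417, 3.106, 0.003]
wrist_force: [-0.0, -0.2, 0.8]
width: 0.47
grip_force: 0.0
```

```bash
python3 - <<'E'
from h import *
avg()
im=read_camera("scene")[:,:,::-1]
k=8;cv2.imwrite("pics/d.png",cv2.resize(im[160:232,275:350],None,fx=k,fy=k,interpolation=cv2.INTER_CUBIC))
for x in(-.12,-.1): print(J(x,0))
E
```

```text
t 9.9333 pos [0.5863 0.0838 0.2077] sd [0.0017 0.0002 0.0031] jig mm [-10.38  43.16] F jig [ 0.2 -0.   0. ] w 39.9 rot [-4.17e-01 -3.11e+00  1.00e-03]
[0.46915199 0.07106067]
[0.48844332 0.06578389]
```

View pics/d.png

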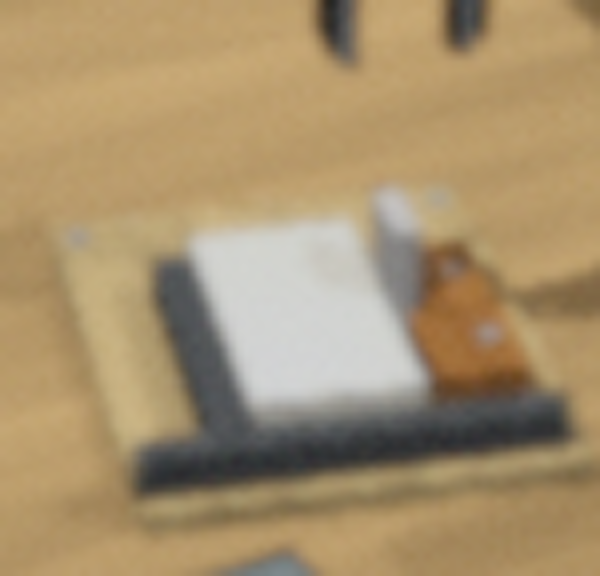

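The picture shows the spacer standing upright in the gap at about (325, 192) px, clear of the fingers. Next I'll move behind the near end of the board.

{"op": "step_arm", "data": {"targets": [[[0,0,0],[15,-8,0],30],[[0,0,0],[25,-13,0],30],[[0,0,0],[25,-13,0],30],[[0,0,0],[20,-9,0],30],[[0,0,0],[0,0,10],30]]}}

```text
time: 10.4
tool_pos: [0.4886, 0.0641, 0.1953]
tcp_rot: [-0.418, -3.11, 0.001]
wrist_force: [0.0, -0.7, -0.0]
width: 0.346
grip_force: 0.0
```

{"op": "step_arm", "data": {"targets": [[[0,0,0],[0,0,25],30],[[0,0,0],[0,0,25],30],[[0,0,0],[0,0,20],30],[[0,0,0],[0,0,15],30],[[0,0,0],[0,0,5],30]]}}

```text
time: 10.82
tool_pos: [0.4898, 0.0644, 0.1022]
tcp_rot: [-0.417, -3.107, 0.002]
wrist_force: [0.2, -0.3, -0.0]
width: 0.352
grip_force: 0.0
```

```bash
python3 -c "
from h import *
avg(8)
go(*J(-.095,.0005),.016,YAW)"
```

```text
t 11.2167 pos [0.4925 0.0647 0.106 ] sd [0.0012 0.0001 0.0017] jig mm [-9.582e+01 -2.000e-02] F jig [ 0.4  0.4 -0.1] w 29.9 rot [4.180e-01 3.111e+00 1.000e-03]
t 11.2167 pos [0.4934 0.0647 0.1075] turn [0.0008 0.0023 0.0002] deg [0.  0.1 0. ] shift now-axes mm [ 0.1  0.2 18.9] new-axes [ 0.1  0.2 18.9] q6 -1.22
```

Down, then ease up to the board end.

{"op": "step_arm", "data": {"targets": [[[0,0,0],[0,0.5,8],30],[[0,0,0],[0,0,7],30],[[0,0,0],[0,0,3.5],30],[[0,0,0],[-4,0,0],30],[[0,0,0],[-4,0,0],30]]}}

```text
time: 11.63
tool_pos: [0.4999, 0.0629, 0.0872]
tcp_rot: [-0.417, -3.112, 0.001]
wrist_force: [0.3, 0.5, -0.3]
width: 0.352
grip_force: 0.0
```

{"op": "step_arm", "data": {"targets": [[[0,0,0],[-3,0,0],30],[[0,0,0],[-3,0,0],30],[[0,0,0],[-3,0,0],30],[[0,0,0],[-3,0,0],30],[[0,0,0],[-3,0,0],30]]}}

```text
time: 12.05
tool_pos: [0.5146, 0.059, 0.0879]
tcp_rot: [-0.418, -3.112, 0.0]
wrist_force: [-3.4, 1.1, 2.0]
width: 0.35
grip_force: 1.7
```

```bash
python3 -c "
from h import *
avg(5)"
```

```text
t 12.3 pos [0.515  0.059  0.0879] sd [0.0001 0.     0.    ] jig mm [-72.6    0.44] F jig [-0.3 -0.3  0.5] w 29.8 rot [0.418 3.113 0.   ]
```

{"op": "step_arm", "data": {"targets": [[[0,0,0],[-2,0,0],30],[[0,0,0],[-2,0,0],30],[[0,0,0],[-2,0,0],30],[[0,0,0],[-2,0,0],30],[[0,0,0],[-2,0,0],30]]}}

```text
time: 12.72
tool_pos: [0.5246, 0.0563, 0.0877]
tcp_rot: [0.418, 3.114, -0.0]
wrist_force: [-1.6, 0.1, 0.0]
width: 0.347
grip_force: 0.6
```

{"op": "step_arm", "data": {"targets": [[[0,0,0],[-0.8,0,0],30],[[0,0,0],[-0.8,0,0],30],[[0,0,0],[-0.8,0,0],30],[[0,0,0],[-0.8,0,0],30],[[0,0,0],[0,0,0],30]]}}

```text
time: 13.13
tool_pos: [0.5277, 0.0555, 0.0879]
tcp_rot: [0.418, 3.113, -0.0]
wrist_force: [-1.1, -0.0, -0.8]
width: 0.353
grip_force: 0.4
```

```bash
python3 -c "
from h import *
avg(5)"
```

```text
t 13.3833 pos [0.5277 0.0555 0.0879] sd [0. 0. 0.] jig mm [-59.41   0.46] F jig [-0.8 -0.  -0.8] w 29.9 rot [0.418 3.113 0.   ]
```

{"op": "step_arm", "data": {"targets": [[[0,0,0],[-0.6,0,0],30],[[0,0,0],[-0.6,0,0],30],[[0,0,0],[-0.6,0,0],30],[[0,0,0],[0,0,0],30]]}}

```text
time: 13.72
tool_pos: [0.5291, 0.0551, 0.0879]
tcp_rot: [-0.418, -3.113, 0.0]
wrist_force: [-2.9, 0.3, 3.0]
width: 0.352
grip_force: 1.7
```

{"op": "step_arm", "data": {"targets": [[[0,0,0],[-0.5,0,0],30],[[0,0,0],[-0.5,0,0],30],[[0,0,0],[-0.5,0,0],30],[[0,0,0],[0,0,0],30]]}}

```text
time: 14.05
tool_pos: [0.5303, 0.0547, 0.0878]
tcp_rot: [-0.418, -3.113, 0.0]
wrist_force: [-3.9, 0.5, 3.7]
width: 0.349
grip_force: 2.5
```

```bash
python3 -c "
from h import *
avg(5)"
```

```text
t 14.3 pos [0.5303 0.0548 0.0878] sd [0. 0. 0.] jig mm [-56.71   0.44] F jig [-5.3  0.6  3.8] w 29.9 rot [-0.418 -3.113 -0.   ]
```

{"op": "step_arm", "data": {"targets": [[[0,0,0],[-0.4,0,0],30],[[0,0,0],[-0.4,0,0],30],[[0,0,0],[0,0,0],30],[[0,0,0],[0,0,0],30]]}}

```text
time: 14.63
tool_pos: [0.5304, 0.0547, 0.0877]
tcp_rot: [-0.418, -3.111, -0.0]
wrist_force: [-6.7, 3.0, 6.1]
width: 0.349
grip_force: 3.5
```

{"op": "step_arm", "data": {"targets": [[[0,0,0],[-0.4,0,0],30],[[0,0,0],[-0.4,0,0],30],[[0,0,0],[0,0,0],30],[[0,0,0],[0,0,0],30]]}}

```text
time: 14.97
tool_pos: [0.5306, 0.0547, 0.0876]
tcp_rot: [-0.418, -3.11, -0.0]
wrist_force: [-8.8, 2.5, 7.3]
width: 0.352
grip_force: 4.6
```

```bash
python3 -c "
from h import *
avg(5)"
```

```text
t 15.2167 pos [0.5305 0.0547 0.0876] sd [0. 0. 0.] jig mm [-56.46   0.41] F jig [-9.   0.4  7.5] w 30.0 rot [-0.418 -3.11  -0.   ]
```

{"op": "step_arm", "data": {"targets": [[[0,0,0],[-0.4,0,0],30],[[0,0,0],[-0.4,0,0],30],[[0,0,0],[-0.4,0,0],30],[[0,0,0],[-0.4,0,0],30],[[0,0,0],[0,0,0],30]]}}

```text
time: 15.63
tool_pos: [0.5308, 0.0546, 0.0874]
tcp_rot: [-0.417, -3.106, -0.0]
wrist_force: [-12.4, 3.7, 10.8]
width: 0.35
grip_force: 6.7
```

```bash
python3 - <<'E'
from h import *
avg(8)
im=read_camera("scene")[:,:,::-1]
k=8;cv2.imwrite("pics/e.png",cv2.resize(im[160:232,275:350],None,fx=k,fy=k,interpolation=cv2.INTER_CUBIC))
E
```

```text
t 16.0333 pos [0.5308 0.0546 0.0874] sd [0. 0. 0.] jig mm [-56.23   0.38] F jig [-13.    1.7  11. ] w 29.9 rot [-0.417 -3.106 -0.   ]
```

View pics/e.png

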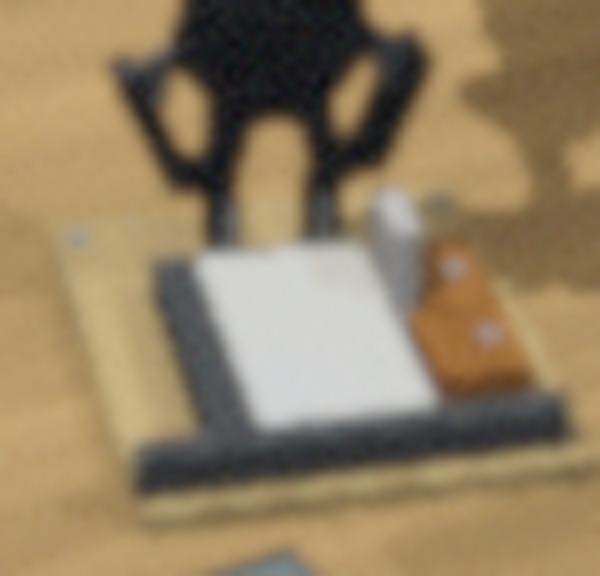

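The board's far end is at the fence at about (318, 213) px with no visible gap, and the spacer still stands at (325, 192) px. One last nudge to about 15 N, then hand in.

{"op": "step_arm", "data": {"targets": [[[0,0,0],[-0.4,0,0],30],[[0,0,0],[-0.3,0,0],30],[[0,0,0],[0,0,0],30],[[0,0,0],[0,0,0],30],[[0,0,0],[0,0,0],30]]}}

```text
time: 16.5
tool_pos: [0.5308, 0.0545, 0.0873]
tcp_rot: [-0.417, -3.105, -0.0]
wrist_force: [-13.3, 5.2, 11.8]
width: 0.353
grip_force: 7.4
```

```bash
python3 -c "
from h import *
avg(4)
print(finish_job())"
```

```text
t 16.7 pos [0.5308 0.0546 0.0873] sd [0. 0. 0.] jig mm [-56.13   0.35] F jig [-14.8   1.6  12. ] w 30.3 rot [-0.417 -3.105 -0.   ]
the job is handed in; nothing more can be done
None
```

I handed the job in at 16.7 s: the spacer stands upright and released in the wide gap, and the fingers hold the white board against the fence with about 15 N. No verdict came back, so this rests on my last camera picture and force readings.

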